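# Clamp a glass pair in the bonding press

### The arm

A 6-joint arm with a two-finger parallel gripper is mounted at the origin on the work surface. World frame = base frame: x ahead of the robot, y to its left, z up, the work surface at z = 0. Lengths are in mm, angles in rad, forces in N, time in s.
With the tool pointing down it reaches from about 400 to 825 mm from the base axis. Payload 7 kg.
Tool frame: the origin (TCP) lies midway between the tips of the shut fingers; the grasp point (between the pads) lies 19 mm behind it; z points along the fingers, y is the direction in which the jaws open and shut (so a half turn about z gives the same grasp; the last joint's range is limited). The gripper opens to 88 mm and grips with 3 to 60 N. Pads are 19 mm wide; open, the fingers measure 130 mm over their backs; the gripper's body (78 mm by 193 mm) begins 47 mm behind the grasp point.
Start: joints at [1.584, 0.359, 0.012, 0, -1.224, -0.288], TCP at [183.174, 649.648, 226.561] pointing down, gripper open.
Joint ranges: [-3.07, 3.07], [-1.43, 2.12], [-1.02, 1.25], [-3.03, 1.67], [-3.05, -0], [-3.03, 3.03]. Speed limits (rad/s): [2.39, 2.39, 3.01, 3.14, 3.14, 3.14].

### API

Orientations are given as [roll, pitch, yaw] about the fixed x, y, z axes, in that order (R = Rz(yaw) Ry(pitch) Rx(roll)).
In Python, from plant import arm, eoat, ik, cams, ticket, status gives the robot as it stands. Calls block until the motion is done:
- arm.move_to(position, orientation): joint-space move of the TCP to a pose.
- arm.move_l(position, rotation=None, rate=150, max_force=None): straight line of the TCP; rotation=None keeps the orientation; rate is the mean speed in mm/s. With max_force (N) it stops when the force on the tool has changed by that much, and returns True; else False.
- arm.set_joints(angles): joint-space move.
- eoat.let_go() and eoat.close(squeeze=None): open the fingers fully, or close them until they stop; squeeze is the grip in N (None keeps the last).
- arm.hold(seconds).
- ik(position, orientation): joint angles nearest the present ones, or None.
- cams.grab_frame(name): name is "side" or "top"; returns the picture (420x560x3 uint8, red, green, blue); there is no depth.
- cams.get_calibration(name): a dict with "mtx" (3x3 intrinsics, pixels), "rvec" (rotation vector, rad) and "tvec" (3), from world to camera coordinates, as OpenCV has them. Camera axes: x right, y down, z forward; pixel columns grow to the right and rows downward; lengths in mm; the calibration is good to about 2 mm. A picture is of the moment at which its call begins. get_calibration takes no time and is no camera call.
A pose or a line that the arm cannot do raises arm.IKError and nothing moves.
- ticket.hand_in(): hands the job in, once; it reports no verdict.
Readings, each from a call of its own:
- status.read_time_s(): time.
- status.read_q(): joint angles.
- status.read_dq(): joint speeds.
- status.read_effort(): joint torques, N m.
- status.read_ee_pos(): TCP position.
- status.read_ee_rot(): TCP orientation.
- status.read_wrist_force(): force on the tool from outside, world axes, zero at the start.
- status.read_torque(): the same for the moment, N m.
- status.read_opening(): finger opening in mm.
Only numpy, scipy, OpenCV 4.12 (cv2) and the standard library are available. Lean on these libraries where they do the work, as an engineer would, in place of code of your own. Each camera call takes 0.05 s, during which the arm holds its last target.

### The job

Stand the large steel pressure block upright in the well of the bonding press, setting it down gently on the glass that lies there, then swing the press arm round over it as far as its stop. Tighten the black torque knob clockwise, without leaning on it, until its clutch clicks: one click, two at most. Let go and leave the rest of the bench as it is.

Things in the scene. Friction and masses are not known exactly. Their poses are not given: they have to be found in the camera images.
- block_centre (a point): Centre (half-way up) of the loose stainless pressure block: an upright plain cylinder 36 mm in diameter and 42 mm high with a blue band near its top and a chamfered foot, 0.33 kg, standing on the bench. z axis along its height.
- well_floor (a point): Where the block has to stand: top centre of the glass pair in the round well, 16 mm above the bench. The well is an aluminium ring, 40 mm bore, 56 mm outside, its rim 8 mm above this point. x axis points from the well to the post of the arm, z up. The grey base plate, 12 mm thick, reaches from here 58 mm away from the post, 118 mm towards and past it, 58 mm to either side.
- post_top (a point): Top centre of the post, 85 mm from the well axis and 90 mm above the bench: the vertical axis about which the press arm swings.
- press_arm (a joint): Angle of the press arm about its post (rad): 0 at its stop, where the knob, screw and foot stand exactly over the well; grows as the arm is swung away counter-clockwise seen from above (up to 2.1). Light friction, stays where it is left. The arm is a horizontal aluminium bar 22 mm wide, 70 to 84 mm above the bench, 85 mm from post axis to screw axis.
- knob_centre (a point): Centre, half-way up, of the black torque knob at the end of the arm: a fluted cylinder 38 mm in diameter and 28 mm high on the vertical screw axis, centre about 115 mm above the bench; beside it nothing, under it a brass collar of 32 mm. Turned clockwise seen from above it tightens the screw and goes down with it and the foot, 12 mm a turn (1.9 mm a rad).
- torque_knob (a joint): Slip of the knob's clutch against the screw (rad), clockwise positive, 0 at the start; it does not change while the screw turns with the knob. The clutch has 12 detents a turn: turned on, it gives way at about 0.33 Nm, the torque drops to about 0.05 Nm and rises again, one click each 0.52 rad (the tops are at 0.13, 0.65 and 1.18 rad). It stays where it is left.
- press_foot: The foot under the screw, an 18 mm rubber-faced pad that goes up and down with screw and knob; origin on the screw axis, 6 mm above its lower face. Before tightening it passes 1 to 3.5 mm above the seated block. The screw drags with 0.18 Nm either way; once the foot presses on the block the torque climbs until the clutch slips (foot force then about 90 N); the screw does not run back.
- block: The same pressure block; origin at the centre of its underside.
- press: The whole press; origin on the well axis at bench level, axes as at the well floor.
- dish_a: Bystander: petri dish, 64 mm wide, 14 mm high.
- dish_b: Bystander: petri dish, 64 mm wide, 14 mm high.
- beaker: Bystander: glass beaker, 86 mm wide, 120 mm high.
- timer: Bystander: grey bench timer, 45 x 65 x 16 mm.
- tweezers: Bystander: steel tweezers, 120 mm long, lying flat.
- resist_bottle: Bystander: amber bottle, 68 mm wide, 130 mm high.
- small_block: Bystander: smaller brass block with a white band, 26 mm wide, 30 mm high; not the one to use.
- wafer_case: Bystander: round white wafer case, 116 mm wide, 18 mm high.
Mind the look-alikes: they are no part of the job. What is meant by the block is not orange or purple, and is the smaller of those in its own colour.

How it is judged (in metres and radians):
On the way, in this order (a step that is already met when the one before it is completed fails the run):
1. the block stands in the well, upright on the glass, with the arm still open (horizontal distance between block and well_floor below 0.004 m and z of block in the frame of well_floor below 0.002 m and angle between block's own z axis and vertical below 0.05 rad and value of joint press_arm above 0.5 rad), for 0.2 s.
2. the arm is swung over the block to its stop (value of joint press_arm below 0.06 rad), for 0.2 s.
3. the foot presses on the block and the clutch has clicked (value of joint torque_knob above 0.3 rad and contact force between press_foot and block above 50 N), for 0.1 s.
At the end, for the whole second after the job is handed in: The block stands upright (within 3 degrees) on the glass in the well, within 4 mm of its axis; the arm is at its stop (within 0.06 rad); the clutch has slipped by one or two clicks (0.3 to 1.1 rad) and the foot still presses the block with more than 50 N; everything is at rest and released (all of step 3 and horizontal distance between block and well_floor below 0.004 m and z of block in the frame of well_floor below 0.002 m and angle between block's own z axis and vertical below 0.05 rad and value of joint press_arm below 0.06 rad and value of joint torque_knob below 1.1 rad and linear speed of block below 0.01 m/s); the robot touches nothing.
It fails at once if the clutch is run on past two clicks (value of joint torque_knob above 1.1 rad).
It fails at once if the knob is leaned on, so that the glass is loaded far beyond what the clutch gives (foot force over 110 N) (contact force between press_foot and block above 110 N).
It fails at once if the block is dropped or forced on the glass before it is clamped (over 45 N) (value of joint press_arm above 0.3 rad and contact force between block and press above 45 N).
It fails at once if a bystander is shifted by more than 20 mm (distance of any of dish_a, dish_b, beaker, timer, tweezers, resist_bottle, small_block, wafer_case from where it was at the start of the episode above 0.02 m).
It also fails if it takes over 72 s, if anything falls off the work surface, if the arm or the gripper's body presses on something with over 40 N, if the wrist force passes 120 N, or if a joint passes its speed limit or range.

## Working session

There is one attempt and no reset: what is moved stays moved. The work goes in short steps, each a Python script; the robot and the scene stay as the last script left them, time stands still between calls to the robot, and variables do not carry over. Pictures are saved under pics/ and viewed, and the job is handed in when it is done.

```bash
ls; mkdir -p pics; python3 - <<'E'
from plant import arm,eoat,ik,cams,ticket,status
import cv2,numpy as np
for n in("top","side"):
    cv2.imwrite(f"pics/{n}0.png",cv2.cvtColor(cams.grab_frame(n),cv2.COLOR_RGB2BGR))
    c=cams.get_calibration(n);R=cv2.Rodrigues(np.array(c["rvec"],float))[0]
    print(n,c["mtx"],-R.T@np.array(c["tvec"]).ravel(),R[2])
print(status.read_ee_rot(),status.read_time_s(),status.read_opening())
E
```

```text
pics
top [[392.68454827   0.         277.71169453]
 [  0.         392.68454827 207.9262691 ]
 [  0.           0.           1.        ]] [ 451.38287202  -10.17517704 1196.58961724] [ 0.13390968  0.0262411  -0.99064605]
side [[402.31714682   0.         285.39657497]
 [  0.         402.31714682 210.23232378]
 [  0.           0.           1.        ]] [533.71367087 743.80110223 753.7785527 ] [ 0.04678465 -0.74667145 -0.66354573]
[ 3.14010930e+00 -1.29652448e-04 -2.74865202e-01] 0.1 87.42144550175104
```

View pics/top0.png

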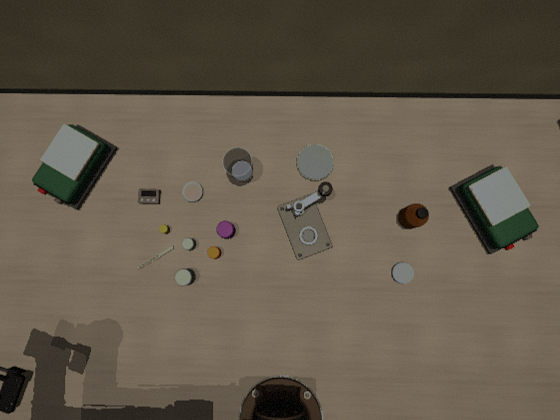

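View pics/side0.png

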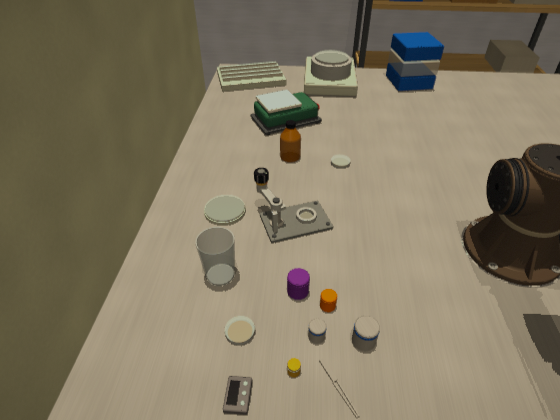

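```bash
python3 - <<'E'
import cv2,numpy as np
t=cv2.imread("pics/top0.png");s=cv2.imread("pics/side0.png")
a=cv2.resize(t[215:295,130:240],(800,582),interpolation=cv2.INTER_CUBIC)
b=cv2.resize(s[265:365,280:400],(720,600),interpolation=cv2.INTER_CUBIC)
c=cv2.resize(t[170:270,265:345],(480,600),interpolation=cv2.INTER_CUBIC)
d=cv2.resize(s[155:245,245:345],(660,594),interpolation=cv2.INTER_CUBIC)
for n,i in zip("abcd",(a,b,c,d)): cv2.imwrite(f"pics/crop_{n}.png",i)
E
```

```text
(no output)
```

View pics/crop_a.png

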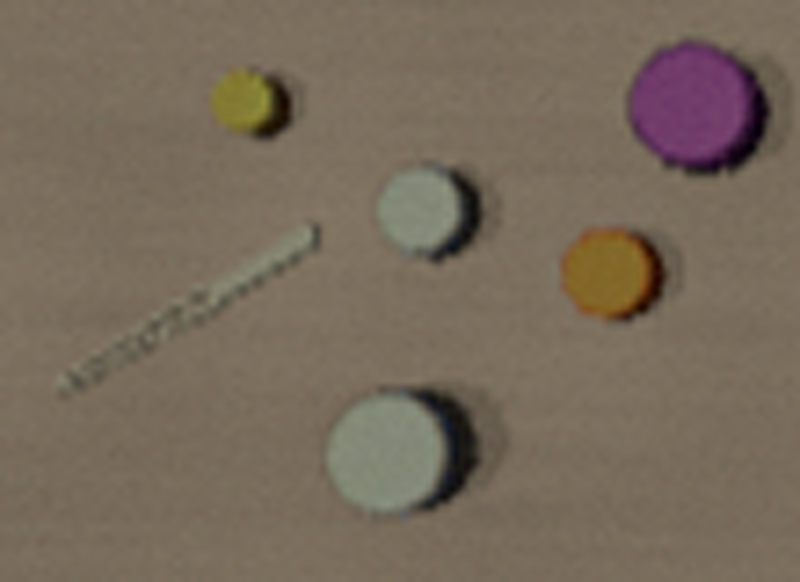

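View pics/crop_b.png

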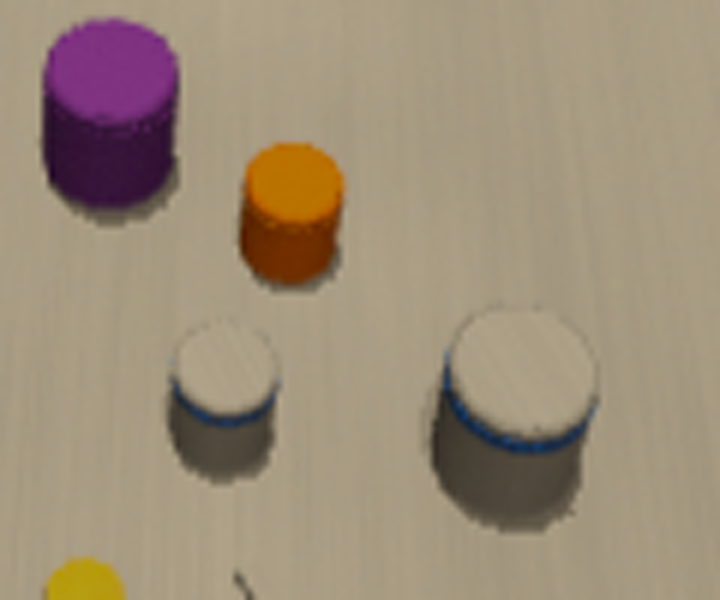

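View pics/crop_c.png

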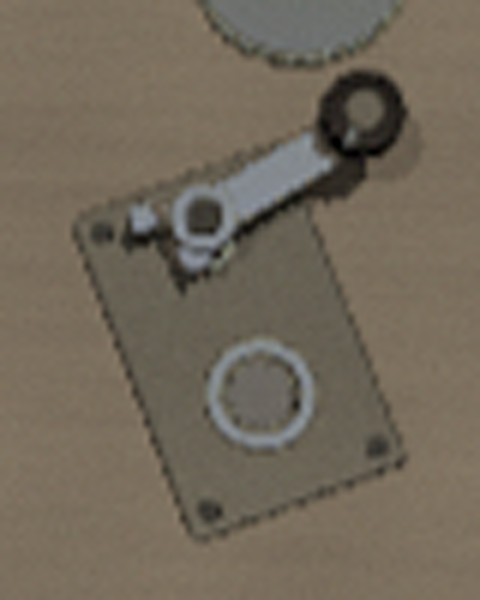

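View pics/crop_d.png

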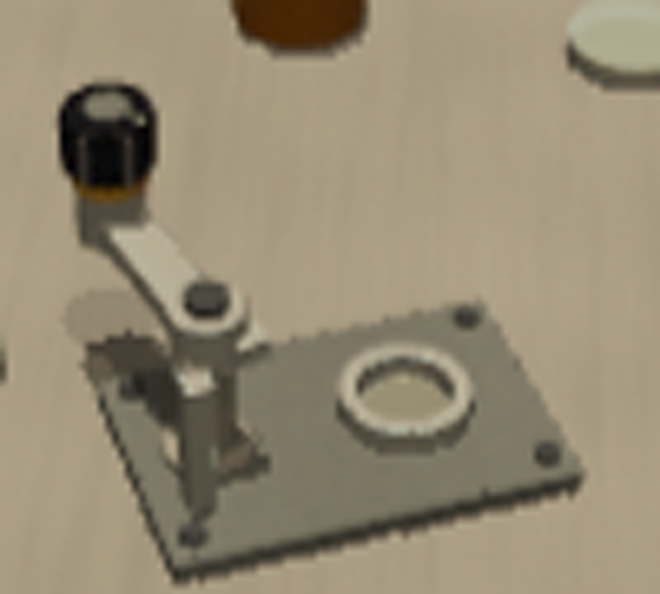

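```bash
cat > h.py <<'E'
from plant import arm,eoat,ik,cams,ticket,status
import cv2,numpy as np
def cal(n):
    c=cams.get_calibration(n);return np.array(c["mtx"],float),cv2.Rodrigues(np.array(c["rvec"],float))[0],np.array(c["tvec"],float).ravel()
def ray(n,uv):
    K,R,t=cal(n);d=R.T@np.linalg.inv(K)@np.array([uv[0],uv[1],1.]);return -R.T@t,d/np.linalg.norm(d)
def onz(n,uv,z):
    o,d=ray(n,uv);return o+d*(z-o[2])/d[2]
def tri(u1,u2):
    (a,d),(b,e)=ray("top",u1),ray("side",u2)
    A=np.stack([d,-e],1);s=np.linalg.lstsq(A,b-a,rcond=None)[0]
    p,q=a+d*s[0],b+e*s[1];return (p+q)/2,np.linalg.norm(p-q)
def proj(n,P):
    K,R,t=cal(n);p=K@(R@np.array(P,float)+t);return p[:2]/p[2]
def grab(n,f=None):
    i=cv2.cvtColor(cams.grab_frame(n),cv2.COLOR_RGB2BGR)
    if f: cv2.imwrite(f"pics/{f}.png",i)
    return i
E
python3 - <<'E'
from h import *
t=cv2.imread("pics/top0.png");s=cv2.imread("pics/side0.png")
for nm,im,pts in(("t",t,dict(block=(188,244),wood=(200,255),ring=(308,226),plate=(300,222),inner=(308,236),posttop=(299,206),knob=(325,188),arm=(311,199),blockside=(193,247))),
 ("s",s,dict(block=(317,327),wood=(340,300),bside=(317,338),ring=(306,208),inner=(306,215),plate=(280,215),post=(276,200),knobtop=(261,171)))):
    for k,p in pts.items(): print(nm,k,im[p[1]-1:p[1]+2,p[0]-1:p[0]+2].reshape(-1,3).mean(0).round(),cv2.cvtColor(im[p[1]:p[1]+1,p[0]:p[0]+1],cv2.COLOR_BGR2HSV).ravel())
E
```

```text
t block [118. 137. 132.] [ 38  36 140]
t wood [ 93. 111. 124.] [ 16  63 125]
t ring [108. 118. 118.] [ 32  29 123]
t plate [ 84.  98. 104.] [ 19  51 105]
t inner [ 95. 101. 106.] [ 15  29 107]
t posttop [51. 58. 61.] [26 33 61]
t knob [ 82.  94. 101.] [ 19  48 101]
t arm [143. 138. 132.] [109  19 144]
t blockside [37. 40. 42.] [ 0 10 26]
s block [135. 160. 173.] [ 20  56 173]
s wood [132. 157. 170.] [ 19  57 171]
s bside [60. 73. 80.] [20 58 79]
s ring [118. 137. 144.] [ 22  49 166]
s inner [113. 143. 153.] [ 23  67 153]
s plate [73. 88. 93.] [23 60 85]
s post [63. 71. 74.] [24 34 76]
s knobtop [ 97. 115. 120.] [ 23  49 125]
```

```bash
python3 - <<'E'
from h import *
t=cv2.imread("pics/top0.png");s=cv2.imread("pics/side0.png");F=8
def comp(im,box,fn,seed,name,z,view,D):
    x0,y0,x1,y1=box
    c=cv2.resize(im[y0:y1,x0:x1],None,fx=F,fy=F,interpolation=cv2.INTER_CUBIC).astype(int)
    m=fn(c).astype(np.uint8)
    n,l,st,ce=cv2.connectedComponentsWithStats(m,connectivity=4)
    sx,sy=int((seed[0]-x0+.5)*F),int((seed[1]-y0+.5)*F)
    k=l[sy,sx]
    if k==0: print(name,"seed off");return
    mm=(l==k).astype(np.uint8)
    cs,_=cv2.findContours(mm,cv2.RETR_EXTERNAL,cv2.CHAIN_APPROX_NONE);cc=max(cs,key=cv2.contourArea)
    hull=cv2.convexHull(cc);e=cv2.fitEllipse(cc)
    uv=np.array(e[0])/F-0.5+1/(2*F)+[x0,y0]
    M=cv2.moments(hull);uvm=np.array([M['m10'],M['m01']])/M['m00']/F-.44+[x0,y0]
    print(name,uv.round(2),uvm.round(2),"axes",np.array(e[1])/F,"->",onz(view,uv,z).round(1),onz(view,uvm,z).round(1))
    return uv
bgr=lambda f:(lambda c:f(c[...,0],c[...,1],c[...,2]))
comp(t,(170,228,206,262),bgr(lambda b,g,r:(b>103)&(r-b<24)),(188,244),"block",42,"top",36)
comp(t,(165,258,206,297),bgr(lambda b,g,r:(b>103)&(r-b<24)),(185,277),"bigblock",60,"top",36)
comp(t,(295,222,322,250),bgr(lambda b,g,r:(b>101)),(308,227),"ring",24,"top",56)
comp(t,(295,222,322,250),bgr(lambda b,g,r:(b<104)),(308,236),"ringin",24,"top",56)
comp(t,(310,176,340,202),bgr(lambda b,g,r:(g<75)),(322,185),"knob",129,"top",38)
comp(t,(310,176,340,202),bgr(lambda b,g,r:(g>70)),(325,188),"knobcap",131,"top",38)
comp(t,(288,194,312,216),bgr(lambda b,g,r:(g<90)),(299,206),"postcap",90,"top",38)
comp(s,(250,160,275,186),bgr(lambda b,g,r:(g>70)),(261,171),"s knobcap",131,"side",38)
comp(s,(262,188,290,216),bgr(lambda b,g,r:(g<95)),(276,200),"s postcap",90,"side",38)
comp(s,(290,200,325,230),bgr(lambda b,g,r:(g>112)),(306,208),"s ring",24,"side",38)
# enlarged side crops of block
cv2.imwrite("pics/sb.png",cv2.resize(s[310:345,295:340],None,fx=16,fy=16,interpolation=cv2.INTER_CUBIC))
cv2.imwrite("pics/sr.png",cv2.resize(s[195:235,285:330],None,fx=14,fy=14,interpolation=cv2.INTER_CUBIC))
E
```

```text
block [186.87 243.28] [186.87 243.31] axes [10.48302364 10.9132719 ] -> [497.3 286.   42. ] [497.2 285.9  42. ]
bigblock [182.41 276.94] [182.42 276.95] axes [15.03599548 15.67516613] -> [400.1 289.1  60. ] [400. 289.  60.]
ring [308.07 235.14] [308.06 235.15] axes [17.86541557 18.25360298] -> [529.7 -71.4  24. ] [529.7 -71.4  24. ]
ringin [308.09 235.1 ] [308.07 235.09] axes [13.46125603 13.65997505] -> [529.9 -71.5  24. ] [529.9 -71.4  24. ]
knob [323.75 190.93] [323.45 191.41] axes [13.72908306 22.85820007] -> [ 645.3 -107.6  129. ] [ 643.9 -106.8  129. ]
knobcap [324.92 188.52] [324.81 188.67] axes [5.62751532 9.09966373] -> [ 651.7 -110.6  131. ] [ 651.3 -110.3  131. ]
postcap [298.58 205.76] [298.58 205.75] axes [5.91292191 6.40984535] -> [608.3 -40.1  90. ] [608.3 -40.1  90. ]
s knobcap [261.42 170.87] [261.6  170.99] axes [4.34808969 9.15774727] -> [ 650.7 -107.6  131. ] [ 650.2 -107.1  131. ]
s postcap [275.81 200.16] [275.8  200.15] axes [5.57154036 6.72788334] -> [607.6 -40.1  90. ] [607.6 -40.2  90. ]
s ring [306.75 214.28] [306.9 214.4] axes [34.53219223 41.46331406] -> [526.5 -65.1  24. ] [526.1 -64.7  24. ]
```

View pics/sb.png

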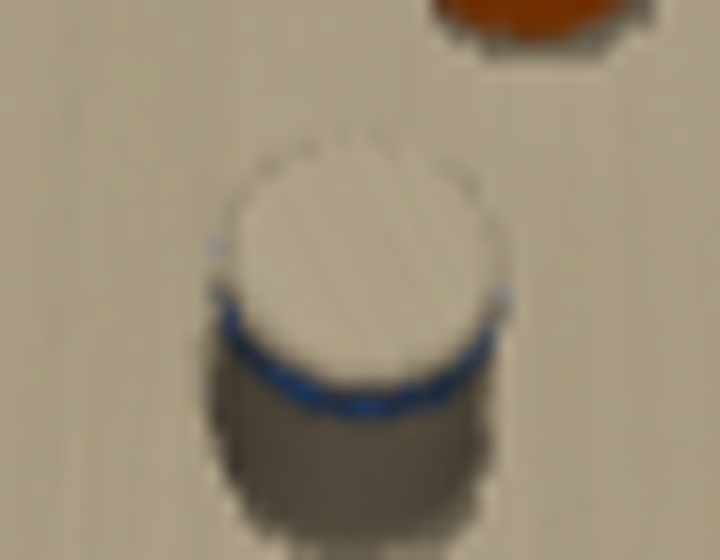

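View pics/sr.png

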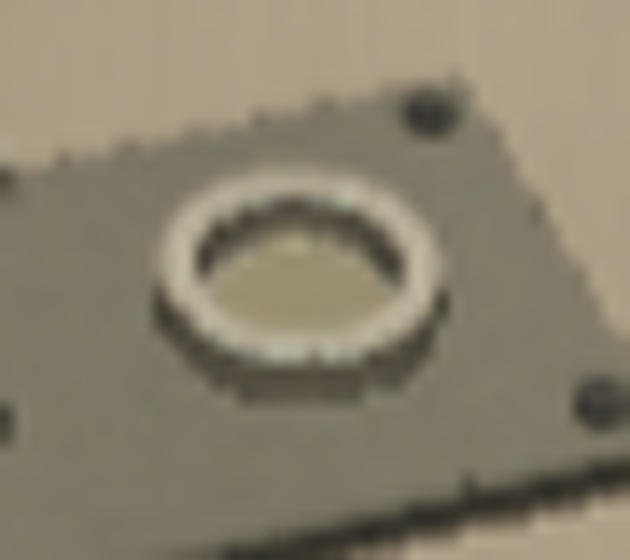

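```bash
python3 - <<'E'
from h import *
print("block",tri((186.87,243.28),(317.3,325.4)),onz("side",(317.3,325.4),42))
print("well",tri((308.07,235.12),(305.93,213.3)),onz("side",(305.93,213.3),24))
print("post",tri((298.58,205.76),(275.81,200.16)))
print("knob",tri((324.9,188.5),(261.5,170.9)))
# wrist range vs yaw
for nm,p in(("block",[497,286,15]),("well",[530,-71,120]),("knob",[530,-71,105])):
    for y in np.arange(-3.1,3.2,.4):
        q=ik(p,[np.pi,0,y]); print(nm,round(y,2),None if q is None else np.round(q,2))
E
```

```text
block (array([496.78168407, 286.38902851,  40.49790411]), np.float64(1.1123363977521339)) [496.30780981 287.41378815  42.        ]
well (array([529.36491965, -71.48310128,  21.78389585]), np.float64(1.1671471630860237)) [528.79937751 -68.9292318   24.        ]
post (array([607.91932195, -40.05156765,  90.09865867]), np.float64(0.7085498365010782))
knob (array([ 651.54638098, -110.74653143,  128.6997082 ]), np.float64(1.2511232355290887))
block -3.1 [ 0.86  0.42 -0.46 -0.   -0.7  -2.39]
block -2.7 [ 0.86  0.42 -0.46 -0.   -0.7  -1.99]
block -2.3 [ 0.86  0.42 -0.46 -0.   -0.7  -1.59]
block -1.9 [ 0.86  0.42 -0.46 -0.   -0.7  -1.19]
block -1.5 [ 0.86  0.42 -0.46  0.   -0.7  -0.79]
block -1.1 [ 0.86  0.42 -0.46  0.   -0.7  -0.39]
block -0.7 [ 0.86  0.42 -0.46  0.   -0.7   0.01]
block -0.3 [ 0.86  0.42 -0.46  0.   -0.7   0.41]
block 0.1 [ 0.86  0.42 -0.46  0.   -0.7   0.81]
block 0.5 [ 0.86  0.42 -0.46  0.   -0.7   1.21]
block 0.9 [ 0.86  0.42 -0.46  0.   -0.7   1.61]
block 1.3 [ 0.86  0.42 -0.46  0.   -0.7   2.01]
block 1.7 [ 0.86  0.42 -0.46  0.   -0.7   2.41]
block 2.1 [ 0.86  0.42 -0.
[... 838 characters left out ...]
46 -0.   -0.87 -1.76]
knob -2.7 [ 0.23  0.24 -0.46 -0.   -0.87 -1.36]
knob -2.3 [ 0.23  0.24 -0.46  0.   -0.87 -0.96]
knob -1.9 [ 0.23  0.24 -0.46  0.   -0.87 -0.56]
knob -1.5 [ 0.23  0.24 -0.46  0.   -0.87 -0.16]
knob -1.1 [ 0.23  0.24 -0.46  0.   -0.87  0.24]
knob -0.7 [ 0.23  0.24 -0.46  0.   -0.87  0.64]
knob -0.3 [ 0.23  0.24 -0.46  0.   -0.87  1.04]
knob 0.1 [ 0.23  0.24 -0.46  0.   -0.87  1.44]
knob 0.5 [ 0.23  0.24 -0.46  0.   -0.87  1.84]
knob 0.9 [ 0.23  0.24 -0.46  0.   -0.87  2.24]
knob 1.3 [ 0.23  0.24 -0.46  0.   -0.87  2.64]
knob 1.7 None
knob 2.1 [ 0.23  0.24 -0.46 -0.   -0.87 -2.85]
knob 2.5 [ 0.23  0.24 -0.46 -0.   -0.87 -2.45]
knob 2.9 [ 0.23  0.24 -0.46 -0.   -0.87 -2.05]
```

The two steel, blue-banded candidates are at (188,244) and (185,277) in the top view, and the orange (213,252) and purple (226,229) ones are look-alikes. The one at (188,244) is the smaller steel block and measures about 36 mm wide, so it is the one meant. The crops confirm this. Next I pick it, centring it with two grasps at different yaws.

```bash
python3 - <<'E'
from h import *
P=[496.9,286.4];pi=np.pi
arm.move_to(P+[100],[pi,0,0.46])
arm.move_l(P+[15],rate=100)
print(status.read_ee_pos(),status.read_wrist_force())
eoat.close(6);print("op1",status.read_opening(),status.read_wrist_force());eoat.let_go()
arm.move_l(P+[60],rate=150)
grab("top","pk1t")
arm.move_to(P+[60],[pi,0,-0.785]);arm.move_l(P+[15],rate=100)
eoat.close(6);print("op2",status.read_opening(),status.read_wrist_force());eoat.let_go()
arm.move_l(P+[60],rate=150)
arm.move_to(P+[60],[pi,0,0.46]);arm.move_l(P+[15],rate=100)
eoat.close(30);print("op3",status.read_opening(),status.read_wrist_force(),status.read_time_s())
grab("side","pk2s")
E
```

```text
[497.23435396 286.79218641  15.53571109] [ 0.37962789 -0.95160865  0.30376995]
op1 35.62530524741615 [ 0.42238029 -1.12293365  0.86731185]
op2 35.944822025739256 [-2.62969854 -1.85776284  3.61972088]
op3 35.283832571190416 [ 0.83257171  0.23334488 -0.21060802] 11.9667
```

```bash
python3 - <<'E'
from h import *
pi=np.pi
arm.move_l([496.9,286.4,150],rate=150)
arm.move_to([529.4,-71.0,150],[pi,0,-1.875])
arm.move_l([529.4,-71.0,62],rate=80)
print(status.read_ee_pos(),status.read_ee_rot(),status.read_wrist_force(),status.read_opening(),status.read_time_s())
s=grab("side","pl1s");t=grab("top","pl1t")
cv2.imwrite("pics/pl1.png",np.hstack([cv2.resize(s[130:240,240:370],None,fx=3,fy=5*0.6),cv2.resize(t[180:270,260:350],(330,330))]))
E
```

```text
[529.87390262 -70.92290533  62.55157233] [-3.14061161e+00  4.64770320e-04 -1.87487468e+00] [ 0.01467779 -0.2379174  -4.01261168] 35.37827836625267 15.825
```

View pics/pl1.png

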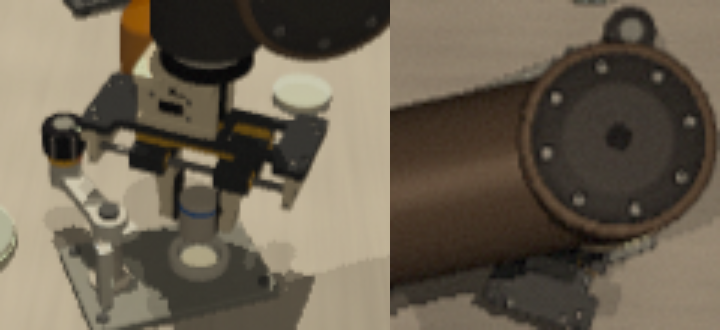

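The picture shows the block upright in the jaws, with its axis in line with the ring in the side view (both at crop x≈199). The press arm is clear of the gripper. Now a guarded descent.

```bash
python3 - <<'E'
from h import *
arm.move_l([529.4,-71.0,42],rate=60)
print(status.read_ee_pos(),status.read_wrist_force())
r=arm.move_l([529.4,-71.0,29],rate=8,max_force=6)
print(r,status.read_ee_pos(),status.read_wrist_force(),status.read_torque(),status.read_time_s())
s=grab("side","pl2s")
cv2.imwrite("pics/pl2.png",cv2.resize(s[160:240,250:350],None,fx=7,fy=7,interpolation=cv2.INTER_CUBIC))
E
```

```text
[529.07680623 -71.10376276  41.44406838] [ 0.579462    0.56805773 -3.83497707]
True [528.50895407 -71.20189898  34.51440615] [-0.39820208  0.08372798 -3.81418084] [ 0.10112722 -0.06556402  0.02054821] 17.3417
```

View pics/pl2.png

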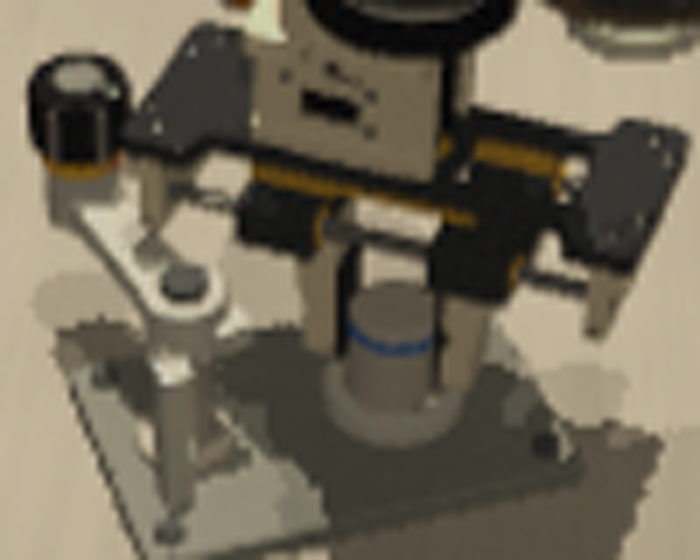

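```bash
python3 - <<'E'
from h import *
for _ in range(4): arm.hold(.05);print(status.read_ee_pos().round(2),status.read_wrist_force().round(2),status.read_torque().round(3))
p=status.read_ee_pos()
for i in range(3):
    r=arm.move_l([529.0,-71.1,30.5],rate=6,max_force=8)
    arm.hold(.1)
    print(r,status.read_ee_pos().round(2),status.read_wrist_force().round(2),status.read_torque().round(3),status.read_time_s())
E
```

```text
[527.91 -71.22  34.07] [ 0.21  0.57 -4.34] [ 0.074 -0.051 -0.009]
[527.84 -71.23  33.98] [ 0.09  0.48 -2.69] [ 0.081 -0.077  0.019]
[527.91 -71.21  34.01] [-0.22  0.17 -3.24] [ 0.032 -0.065 -0.017]
[527.92 -71.23  34.  ] [ 0.46  0.59 -3.72] [ 0.103 -0.094 -0.027]
True [528.65 -71.26  30.96] [-0.31  0.46  5.7 ] [ 0.253  0.116 -0.002] 18.2667
False [528.74 -71.23  30.96] [-2.59  0.29  7.11] [0.197 1.234 0.014] 18.8083
False [528.7  -71.27  30.95] [-3.58 -0.24  6.6 ] [0.226 1.184 0.012] 19.1583
```

```bash
python3 - <<'E'
from h import *
arm.move_l([528.3,-71.2,31],rate=6);arm.hold(.2)
print(status.read_ee_pos().round(2),status.read_wrist_force().round(2),status.read_torque().round(3))
eoat.let_go();arm.hold(.1)
arm.move_l([528.5,-71.2,100],rate=100)
arm.move_l([480,-180,180],rate=200)
print(status.read_ee_pos().round(2),status.read_wrist_force().round(2),status.read_time_s())
s=grab("side","pl3s");t=grab("top","pl3t")
cv2.imwrite("pics/pl3.png",np.hstack([cv2.resize(s[160:240,250:350],None,fx=5,fy=5,interpolation=cv2.INTER_CUBIC),cv2.resize(t[170:250,270:350],None,fx=5,fy=5,interpolation=cv2.INTER_CUBIC)]))
E
```

```text
[528.23 -71.22  31.  ] [-2.01 -0.67  1.96] [0.227 0.438 0.029]
[ 479.76 -179.72  179.31] [-0.43 -0.22 -1.31] 22.4667
```

View pics/pl3.png

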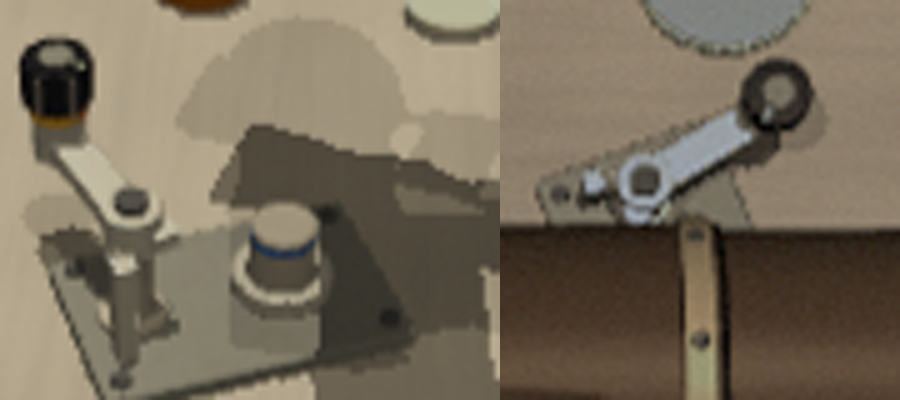

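I had the jaw axis 90° off: tool y lies along yaw−π/2. So I check that the pick didn't shift any bystander.

```bash
python3 - <<'E'
from h import *
a=cv2.imread("pics/top0.png")[125:295,130:260];b=cv2.imread("pics/pl3t.png")[125:295,130:260]
cv2.imwrite("pics/cmp.png",np.hstack([cv2.resize(i,None,fx=3,fy=3,interpolation=cv2.INTER_CUBIC) for i in(a,b)]))
E
```

```text
(no output)
```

View pics/cmp.png

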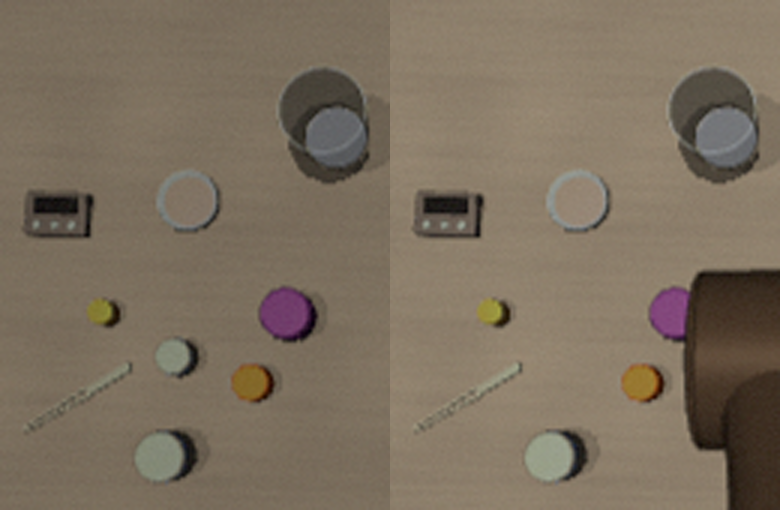

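Nothing there has moved. Now I swing the arm by straddling the knob and pushing it round with the trailing finger.

```bash
python3 - <<'E'
from h import *
pi=np.pi
well=np.array([528.5,-71.2]);post=np.array([607.9,-40.1]);th=np.arctan2(*(post-well)[::-1]);print("th",th)
def pose(phi,s,z=98):
    er=np.array([np.cos(phi),np.sin(phi)]);cw=np.array([np.sin(phi),-np.cos(phi)])
    p=post+85*er+s*cw;return [p[0],p[1],z]
f0=-1.016;f1=th-pi
arm.move_to(pose(f0,0,190),[pi,0,f0])
arm.move_l(pose(f0,0),rate=120)
print(status.read_wrist_force().round(1),status.read_time_s())
r=arm.move_l(pose(f0,24),rate=60,max_force=12)
N=10
for i in range(1,N+1):
    f=f0+(f1-f0)*i/N
    r=arm.move_l(pose(f,24),[pi,0,f],rate=90,max_force=20)
    print(i,r,status.read_wrist_force().round(1),status.read_time_s())
    if r: break
t=grab("side","sw1s")
cv2.imwrite("pics/sw1.png",cv2.resize(t[120:240,230:370],None,fx=5,fy=5,interpolation=cv2.INTER_CUBIC))
E
```

```text
th 0.3733200896715886
[-0.7  0.5  0. ] 24.25
1 False [-0.4  1.   0.6] 25.125
2 False [ 0.1 -0.3 -0.3] 25.45
3 False [-0.  -0.1 -0.1] 25.775
4 False [0.1 1.  0.4] 26.1
5 False [ 0.5 -0.2  0.9] 26.425
6 False [-0.   0.6 -0.7] 26.75
7 False [ 0.  -0.3  0.4] 27.075
8 False [-0.3  0.7  0.3] 27.4
9 False [-0.2  1.  -0.4] 27.725
10 False [-0.5 -0.6  0.2] 28.05
```

View pics/sw1.png

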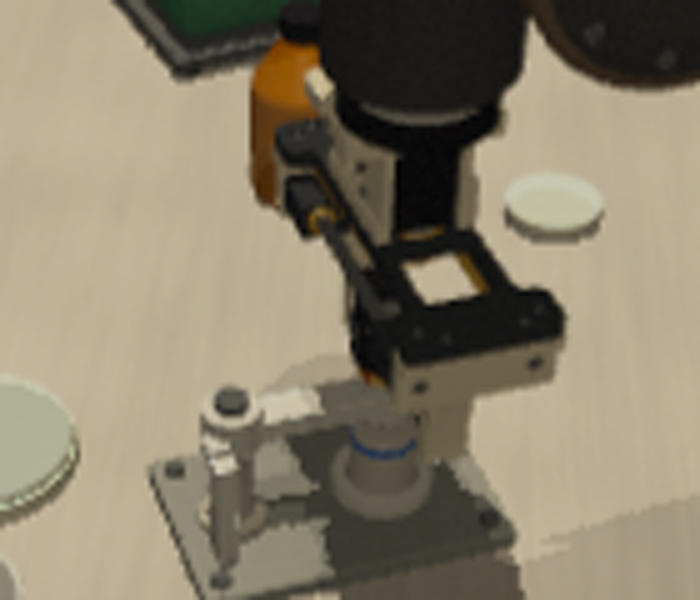

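The arm came along and the bar now stands over the block (crop (380,400)). I push on to the stop with a force guard.

```bash
cat >> h.py <<'E'
pi=np.pi
well=np.array([528.5,-71.2]);post=np.array([607.9,-40.1]);th=np.arctan2(*(post-well)[::-1])
def pose(phi,s,z=98):
    er=np.array([np.cos(phi),np.sin(phi)]);cw=np.array([np.sin(phi),-np.cos(phi)])
    p=post+85*er+s*cw;return [p[0],p[1],z]
f1=th-pi
E
python3 - <<'E'
from h import *
r=arm.move_l(pose(f1,36),rate=15,max_force=10)
p=status.read_ee_pos();cw=np.array([np.sin(f1),-np.cos(f1)])
print(r,p.round(1),"s",(p[:2]-np.array(pose(f1,0))[:2])@cw,status.read_wrist_force().round(1),status.read_time_s())
E
```

```text
True [519.8 -48.3  98.1] s 24.488144902169033 [ 3.1 -6.2 -1.3] 28.4583
```

```bash
python3 - <<'E'
from h import *
cw=np.array([np.sin(f1),-np.cos(f1)])
r=arm.move_l(pose(f1,30),rate=10,max_force=15);arm.hold(.3)
p=status.read_ee_pos()
print(r,"s",(p[:2]-np.array(pose(f1,0))[:2])@cw,status.read_wrist_force().round(1),status.read_time_s())
arm.move_l(pose(f1,3),rate=80)
arm.move_l(pose(f1,3,175),rate=150)
arm.move_l([440,-190,220],rate=300)
t=grab("top","sw2t");s=grab("side","sw2s");print(status.read_time_s())
cv2.imwrite("pics/sw2.png",np.hstack([cv2.resize(s[160:240,250:350],None,fx=4,fy=4,interpolation=cv2.INTER_CUBIC),cv2.resize(t[180:260,260:360],None,fx=4,fy=4,interpolation=cv2.INTER_CUBIC)]))
E
```

```text
True s 24.8413280122665 [ 4.9 -9.  -4.2] 29.1583
31.0417
```

View pics/sw2.png

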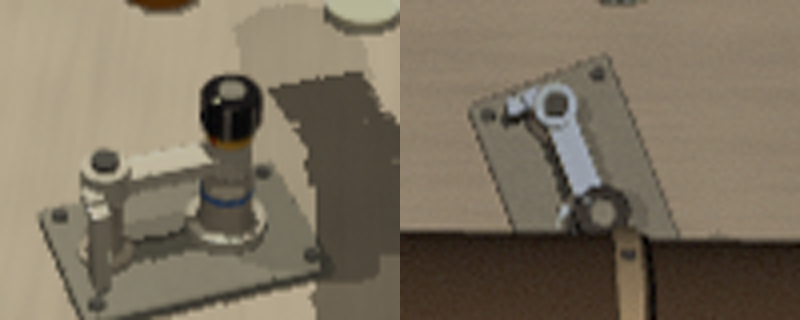

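```bash
python3 - <<'E'
from h import *
print("knob tri",tri((310.1,232.0),(307.6,182.0)))
y=1.55
arm.move_to([well[0],well[1],175],[pi,0,y])
arm.move_l([well[0],well[1],97],rate=120);arm.hold(.2)
print(status.read_ee_pos().round(2),status.read_wrist_force().round(2),status.read_torque().round(3))
eoat.close(5);arm.hold(.2)
for _ in range(3):print(status.read_ee_pos().round(2),status.read_wrist_force().round(2),status.read_torque().round(3),status.read_opening());arm.hold(.05)
print(status.read_time_s())
E
```

```text
knob tri (array([530.01888976, -71.22763769, 129.20894061]), np.float64(2.6565448855526164))
[529.04 -71.11  97.82] [-0.26 -0.13  0.04] [ 0.003 -0.126  0.028]
[528.33 -71.26  96.98] [-1.98 -0.43  1.12] [-0.207  0.334  0.052] 37.97505454141731
[528.32 -71.27  96.99] [-1.09 -0.04  1.06] [-0.19   0.367  0.06 ] 37.59599788246974
[528.35 -71.26  96.98] [-1.51  0.08  1.02] [-0.234  0.392  0.001] 37.73417722586417
36.6417
```

```bash
cat > turn.py <<'E'
from h import *
import json,os,sys
def step(st,dy,down=True):
    st["y"]-=dy; st["z"]-=(1.91*dy if down else 0)
    arm.move_l([st["x"],st["yy"],st["z"]],[pi,0,st["y"]],rate=st.get("rate",8))
    F=np.mean([status.read_wrist_force() for _ in range(2)],0);T=np.mean([status.read_torque() for _ in range(2)],0)
    st["z"]+=float(np.clip(F[2]/60,-.15,.15)) if abs(F[2])>2 else 0
    for k,i in(("x",0),("yy",1)):
        if abs(F[i])>3: st[k]+=float(np.clip(F[i]/60,-.1,.1))
    st["log"].append([round(st["y"],3),*[round(float(v),2) for v in F],round(float(T[2]),3)])
    return F,T[2]
def save(st): json.dump(st,open("st.json","w"))
def load(): return json.load(open("st.json"))
E
python3 - <<'E'
from turn import *
eoat.close(50);arm.hold(.15)
print(status.read_opening(),status.read_wrist_force().round(2),status.read_torque().round(3),status.read_time_s())
st=dict(x=float(well[0]),yy=float(well[1]),z=97.,y=1.55,log=[])
for i in range(6):
    F,T=step(st,.06);print(st["log"][-1],round(st["z"],2),status.read_ee_rot()[2].round(3),round(status.read_time_s(),2))
save(st)
E
```

```text
36.82645667116832 [-2.93 -0.61  2.31] [-0.28   0.611  0.015] 37.0083
[1.49, -1.69, -1.18, 2.24, -0.16] 96.92 1.491 37.26
[1.43, -1.65, -1.15, 0.12, -0.081] 96.81 1.432 37.51
[1.37, -2.04, -1.2, -0.09, -0.041] 96.69 1.373 37.76
[1.31, -0.9, -1.17, 0.08, -0.111] 96.58 1.313 38.01
[1.25, 0.38, -0.42, -0.07, -0.053] 96.46 1.253 38.26
[1.19, 0.36, -1.4, -0.32, -0.041] 96.35 1.193 38.51
```

```bash
python3 - <<'E'
from turn import *
print(np.mean([status.read_torque() for _ in range(10)],0).round(3),np.mean([status.read_wrist_force() for _ in range(10)],0).round(2),status.read_effort().round(2),status.read_time_s())
arm.hold(.1)
print(np.mean([status.read_torque() for _ in range(10)],0).round(3),status.read_time_s())
st=load()
for i in range(5):
    F,T=step(st,.06);print(st["log"][-1],status.read_torque().round(3),status.read_effort()[5].round(3),status.read_q()[5].round(3),status.read_opening())
save(st);print(status.read_time_s())
s=grab("side","tn1");cv2.imwrite("pics/tn1c.png",cv2.resize(s[140:240,260:360],None,fx=5,fy=5,interpolation=cv2.INTER_CUBIC))
E
```

```text
[-0.568 -0.3   -0.041] [ 0.36 -1.4  -0.32] [ 7.200e-01 -4.424e+01  2.356e+01  5.230e+00 -4.000e-02 -2.200e-01] 38.5083
[-0.576 -0.346 -0.074] 38.6083
[1.13, 1.17, -1.27, -1.09, -0.062] [-0.797 -0.663 -0.062] -0.222 2.469 37.05894161840431
[1.07, 1.74, -2.0, -1.41, -0.088] [-0.989 -0.968 -0.088] -0.225 2.41 37.52946630037523
[1.01, 2.34, -2.72, -3.07, -0.038] [-1.302 -1.222 -0.038] -0.228 2.35 37.33546670864691
[0.95, 3.94, -3.54, -3.94, -0.064] [-1.58  -1.523 -0.064] -0.152 2.29 37.3417804009778
[0.89, 2.98, -4.25, -2.18, -0.1] [-1.638 -1.456 -0.1  ] -0.167 2.23 37.02597262131042
39.8583
```

View pics/tn1c.png

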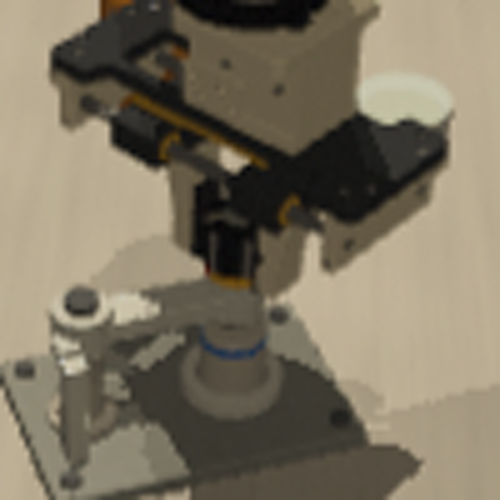

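```bash
python3 - <<'E'
from turn import *
st=load()
for i in range(5):
    F,T=step(st,.06);print(st["log"][-1],"z",round(st["z"],2),status.read_ee_pos().round(2),status.read_effort()[5].round(3),status.read_q()[5].round(3))
save(st);print(status.read_time_s())
E
```

```text
[0.83, 2.88, -3.86, -1.1, -0.049] z 95.51 [528.98 -71.41  95.72] -0.155 2.171
[0.77, 3.56, -4.24, -1.68, -0.063] z 95.39 [529.01 -71.48  95.62] -0.156 2.111
[0.71, 2.95, -3.82, -1.99, -0.057] z 95.28 [529.07 -71.54  95.49] -0.156 2.051
[0.65, 4.53, -3.17, -2.47, -0.053] z 95.12 [529.11 -71.62  95.39] -0.156 1.991
[0.59, 3.03, -4.44, -1.89, -0.057] z 95.01 [529.12 -71.69  95.25] -0.155 1.931
41.1583
```

```bash
python3 - <<'E'
from turn import *
st=load()
for i in range(6):
    F,T=step(st,.06);e=status.read_effort()[5];print(st["log"][-1],"z",round(st["z"],2),status.read_ee_pos().round(2),e.round(3))
    if abs(T)>.16 or abs(e+.156)>.08: break
save(st);print(status.read_time_s())
E
```

```text
[0.53, 3.44, -3.57, -2.07, -0.083] z 94.86 [529.2  -71.77  95.16] -0.155
[0.47, 3.16, -4.36, -0.94, -0.076] z 94.75 [529.19 -71.85  95.  ] -0.154
[0.41, 4.0, -3.99, -1.69, -0.047] z 94.63 [529.24 -71.93  94.91] -0.154
[0.35, 3.43, -4.59, -1.16, -0.051] z 94.52 [529.25 -72.02  94.78] -0.153
[0.29, 2.64, -3.38, -1.18, -0.049] z 94.4 [529.25 -72.11  94.65] -0.153
[0.23, 4.02, -4.05, -0.37, -0.114] z 94.29 [529.26 -72.15  94.52] -0.153
42.6583
```

```bash
python3 - <<'E'
from turn import *
st=load();e0=-.153
for i in range(8):
    F,T=step(st,.06);e=status.read_effort()[5];print(st["log"][-1],"z",round(st["z"],2),status.read_ee_pos().round(2),e.round(3))
    if abs(T)>.2 or abs(e-e0)>.06 or abs(F[2])>5: break
save(st);print(status.read_time_s())
E
```

```text
[0.17, 2.9, -4.66, -1.62, -0.011] z 94.17 [529.29 -72.24  94.41] -0.152
[0.11, 2.48, -4.25, -0.44, -0.077] z 94.06 [529.29 -72.31  94.31] -0.152
[0.05, 3.27, -3.86, -1.46, -0.123] z 93.94 [529.29 -72.39  94.2 ] -0.152
[-0.01, 2.09, -4.43, -1.36, -0.097] z 93.83 [529.27 -72.48  94.05] -0.152
[-0.07, 2.93, -4.24, -1.01, -0.067] z 93.71 [529.22 -72.55  93.96] -0.151
[-0.13, 1.9, -4.48, -1.43, -0.018] z 93.6 [529.23 -72.63  93.86] -0.156
[-0.19, 2.95, -4.43, 0.04, -0.123] z 93.49 [529.22 -72.67  93.8 ] -0.153
[-0.25, 2.53, -5.61, 2.34, -0.082] z 93.41 [529.26 -72.74  93.75] -0.16
44.6583
```

```bash
python3 - <<'E'
from turn import *
st=load();e0=-.155
for i in range(4):
    F,T=step(st,.06);e=status.read_effort()[5];print(st["log"][-1],"z",round(st["z"],2),status.read_ee_pos().round(2),e.round(3),status.read_torque().round(2),round(status.read_opening(),2))
save(st);print(status.read_time_s())
s=grab("side","tn2");cv2.imwrite("pics/tn2c.png",cv2.resize(s[160:230,270:340],None,fx=8,fy=8,interpolation=cv2.INTER_CUBIC))
E
```

```text
[-0.31, 1.47, -5.14, 5.06, -0.043] z 93.38 [529.26 -72.84  93.69] -0.164 [-2.06 -0.54 -0.04] 37.27
[-0.37, 1.29, -4.28, 5.25, -0.023] z 93.35 [529.22 -72.9   93.63] -0.171 [-2.   -0.38 -0.02] 37.42
[-0.43, 0.87, -5.07, 5.19, -0.057] z 93.32 [529.17 -72.97  93.62] -0.175 [-2.02 -0.31 -0.06] 37.19
[-0.49, 1.36, -4.87, 5.27, -0.009] z 93.3 [529.17 -73.02  93.6 ] -0.184 [-1.95 -0.24 -0.01] 37.31
45.6583
```

View pics/tn2c.png

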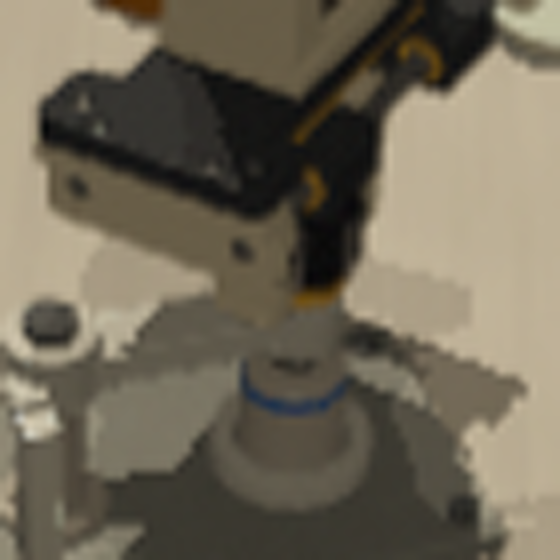

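```bash
python3 - <<'E'
from turn import *
st=load()
for i in range(5):
    F,T=step(st,.05,down=True);st["z"]+=.03;e=status.read_effort()[5];print(st["log"][-1],"z",round(st["z"],2),status.read_ee_pos().round(2),e.round(3),round(status.read_opening(),2))
    if F[2]>9: break
save(st);print(status.read_time_s())
E
```

```text
[-0.54, 0.9, -3.89, 6.07, 0.003] z 93.33 [529.12 -73.09  93.57] -0.192 37.2
[-0.59, 0.64, -4.1, 5.52, 0.013] z 93.36 [529.06 -73.17  93.52] -0.202 37.3
[-0.64, 1.21, -3.69, 5.12, -0.012] z 93.38 [529.06 -73.2   93.53] -0.205 37.23
[-0.69, 0.93, -4.16, 5.63, 0.102] z 93.41 [529.   -73.25  93.49] -0.214 36.99
[-0.74, 0.58, -4.69, 5.94, 0.049] z 93.44 [528.95 -73.28  93.48] -0.22 37.24
46.9583
```

```bash
python3 - <<'E'
from turn import *
st=load();pk=-1
for i in range(8):
    F,T=step(st,.04,down=True);st["z"]+=.04;e=status.read_effort()[5];print(st["log"][-1],"z",round(st["z"],2),status.read_ee_pos().round(2),e.round(3),round(status.read_opening(),2))
    pk=max(pk,-e)
    if F[2]>9 or -e<pk-.03: break
save(st);print(status.read_time_s())
E
```

```text
[-0.78, 0.94, -4.28, 5.66, 0.085] z 93.5 [528.93 -73.37  93.48] -0.228 37.43
[-0.82, -0.37, -3.21, 5.7, 0.077] z 93.56 [528.93 -73.4   93.47] -0.231 37.08
[-0.86, 0.32, -4.02, 4.77, 0.137] z 93.6 [528.88 -73.44  93.45] -0.204 37.48
[-0.9, -0.67, -3.45, 4.88, 0.111] z 93.65 [528.84 -73.49  93.42] -0.29 37.49
[-0.94, -0.9, -3.32, 4.29, 0.124] z 93.68 [528.87 -73.54  93.46] -0.295 37.19
[-0.98, -0.59, -2.84, 3.66, 0.092] z 93.71 [528.82 -73.58  93.43] -0.299 37.36
[-1.02, -0.88, -3.12, 3.01, 0.123] z 93.72 [528.79 -73.64  93.44] -0.304 37.31
[-1.06, -1.13, -2.18, 3.06, 0.163] z 93.73 [528.77 -73.67  93.43] -0.308 37.23
48.9583
```

```bash
python3 - <<'E'
from turn import *
st=load();pk=-1
for i in range(10):
    F,T=step(st,.04,down=True);st["z"]+=.05;e=status.read_effort()[5];print(st["log"][-1],"z",round(st["z"],2),status.read_ee_pos().round(2),e.round(3),round(status.read_opening(),2))
    pk=max(pk,-e)
    if F[2]>9 or -e<pk-.04: break
save(st);print(status.read_time_s())
E
```

```text
[-1.1, -1.58, -2.26, 2.3, 0.047] z 93.75 [528.71 -73.68  93.41] -0.314 37.32
[-1.14, -2.26, -2.91, 1.3, 0.136] z 93.72 [528.69 -73.72  93.42] -0.319 37.45
[-1.18, -2.91, -2.71, 0.92, 0.123] z 93.69 [528.65 -73.73  93.39] -0.324 37.07
[-1.22, -4.02, -2.05, 1.34, 0.107] z 93.67 [528.61 -73.73  93.37] -0.328 37.36
[-1.26, -4.36, -2.65, 0.13, 0.149] z 93.64 [528.58 -73.74  93.37] -0.332 37.34
[-1.3, -4.11, -2.41, 0.79, 0.135] z 93.61 [528.56 -73.72  93.38] -0.284 36.83
50.4583
```

```bash
python3 - <<'E'
from turn import *
st=load()
eoat.close(60);arm.hold(.05);print(status.read_torque().round(3),status.read_effort()[5].round(3))
for i in range(5):
    F,T=step(st,.04,down=False);e=status.read_effort()[5];print(st["log"][-1],"z",round(st["z"],2),status.read_ee_pos().round(2),e.round(3),round(status.read_opening(),2))
save(st);print(status.read_time_s())
s=grab("side","tn3");cv2.imwrite("pics/tn3c.png",cv2.resize(s[160:230,270:340],None,fx=8,fy=8,interpolation=cv2.INTER_CUBIC))
E
```

```text
[-0.932  1.806  0.114] -0.142
[-1.34, -4.15, -2.2, -0.18, 0.113] z 93.61 [528.48 -73.74  93.36] -0.287 36.72
[-1.38, -4.1, -2.59, -0.11, 0.165] z 93.61 [528.44 -73.72  93.39] -0.285 37.33
[-1.42, -4.0, -2.3, 1.02, 0.17] z 93.61 [528.39 -73.7   93.38] -0.292 36.94
[-1.46, -4.57, -3.75, -0.07, 0.171] z 93.61 [528.31 -73.71  93.34] -0.264 37.31
[-1.5, -4.7, -1.86, -0.25, 0.076] z 93.61 [528.25 -73.75  93.36] -0.199 37.39
51.975
```

View pics/tn3c.png

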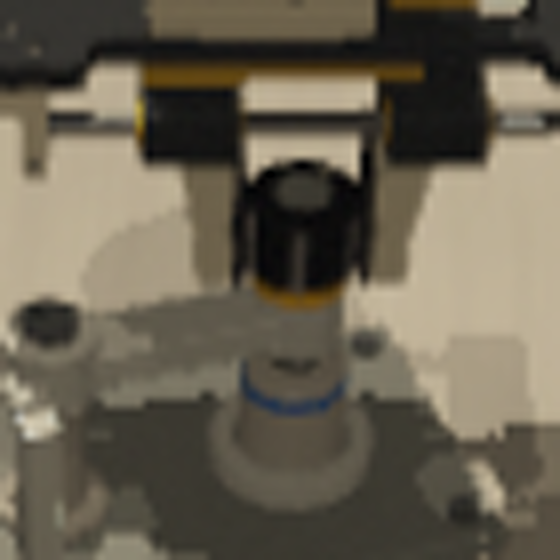

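```bash
python3 - <<'E'
from turn import *
st=load();ims=[]
for i in range(5):
    F,T=step(st,.04,down=False);e=status.read_effort()[5];print(st["log"][-1],"z",round(st["z"],2),status.read_ee_pos().round(2),e.round(3))
    s=grab("side",f"k{i}")
    ims.append(cv2.resize(s[176:202,294:322],None,fx=9,fy=9,interpolation=cv2.INTER_CUBIC))
    if F[2]<-6 :break
save(st);print(status.read_time_s())
s=cv2.imread("pics/tn3.png");ims=[cv2.resize(s[176:202,294:322],None,fx=9,fy=9,interpolation=cv2.INTER_CUBIC)]+ims
while len(ims)<6: ims.append(ims[-1])
cv2.imwrite("pics/kk.png",cv2.convertScaleAbs(np.vstack([np.hstack(ims[:3]),np.hstack(ims[3:])]),alpha=2))
E
```

```text
[-1.54, -5.13, -2.09, -1.24, 0.001] z 93.61 [528.21 -73.73  93.37] -0.136
[-1.58, -5.29, -2.34, -2.24, -0.032] z 93.58 [528.19 -73.73  93.39] -0.153
[-1.62, -3.78, -0.97, -1.39, -0.039] z 93.58 [528.11 -73.74  93.4 ] -0.138
[-1.66, -4.5, -2.61, -2.14, 0.0] z 93.54 [528.11 -73.71  93.42] -0.142
[-1.7, -4.57, -2.3, -2.01, -0.054] z 93.51 [528.04 -73.71  93.39] -0.135
53.525
```

View pics/kk.png

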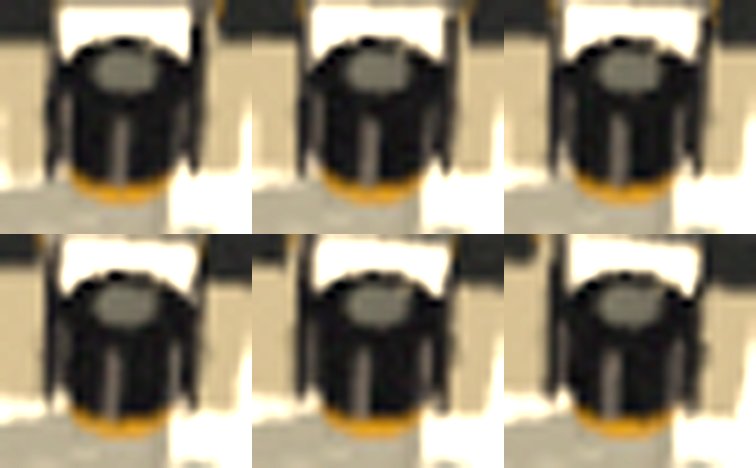

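The torque rose to +0.17 and fell to −0.04, so the clutch gave way. The knob flutes move along with the fingers (light line shifting left), so it is the clutch slipping and not the pads. A little further, to settle in the middle of the allowed range.

```bash
python3 - <<'E'
from turn import *
st=load()
for i in range(4):
    F,T=step(st,.04,down=False);e=status.read_effort()[5];print(st["log"][-1],"z",round(st["z"],2),e.round(3))
    if T>.1: break
save(st);print(status.read_time_s())
E
```

```text
[-1.74, -4.99, -2.52, -1.69, 0.04] z 93.51 -0.13
[-1.78, -5.24, -1.23, -1.89, -0.02] z 93.51 -0.205
[-1.82, -4.72, -1.67, -2.01, 0.134] z 93.47 -0.263
54.275
```

```bash
python3 - <<'E'
from turn import *
st=load()
eoat.let_go();arm.hold(.1)
print(status.read_wrist_force().round(2),status.read_torque().round(3))
arm.move_l([st["x"],st["yy"],180],rate=120)
arm.move_l([430,-220,230],rate=250)
t=grab("top","end_t");s=grab("side","end_s");print(status.read_time_s(),status.read_wrist_force().round(1))
cv2.imwrite("pics/end.png",np.hstack([cv2.resize(s[165:240,265:345],None,fx=5,fy=5,interpolation=cv2.INTER_CUBIC),cv2.resize(t[180:255,270:350],None,fx=5,fy=5,interpolation=cv2.INTER_CUBIC)]))
E
```

```text
[-0.3  -0.01  0.52] [ 0.097 -0.065 -0.048]
57.2083 [ 0.3 -0.  -0. ]
```

View pics/end.png

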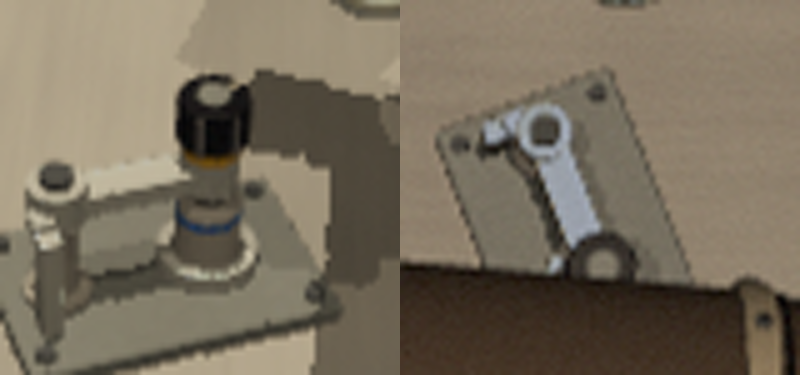

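View pics/end_t.png

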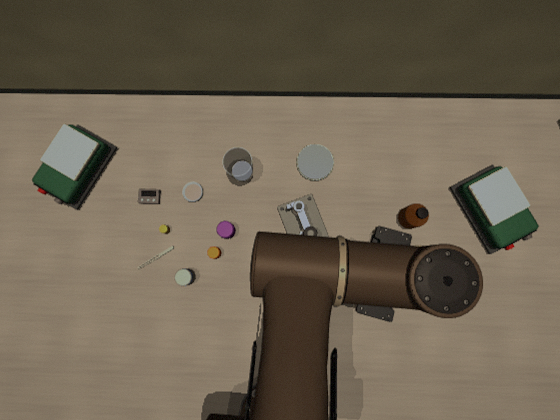

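```bash
python3 -c "
from h import *
ticket.hand_in();print(status.read_time_s())"
```

```text
the job is handed in; nothing more can be done
the job is handed in; nothing more can be done
```

The pressure block is clamped in the press, the clutch clicked once, and I handed the job in at about 57 s. No verdict was reported.

**What I did**
- **Block:** I took the smaller of the two blue-banded steel blocks, at (188,244) in the top view, and lowered it onto the glass with a force-guarded descent. Contact was about 10 N.
- **Arm:** I pushed the press arm round by its knob until the force rose at the stop.
- **Knob:** I turned it clockwise about 3.4 rad, keeping the vertical force within about 6 N. The torque climbed, dropped at the click and had just begun to rise again when I let go. I put the clutch slip at about 0.5–0.6 rad.

**Last checks**
- **Press:** the block is upright in the ring, the knob is in the same place in the side view as at the stop (only lower), and the gripper is clear with no wrist force.
- **Bystanders:** those I could see look unmoved. The robot arm hid the dish on the right in the last top view, so I could not check that one.

**What disagreed or went wrong**
- **Torque reading:** the wrist torque read about 0.2 Nm too low while turning: −0.06 instead of +0.18 while the screw was only dragging. I judged the click from the rise and fall of torque and joint effort, plus the knob's flutes turning with the fingers. The slip and the foot force on the block were not measured directly.
- **Jaw direction:** I had it 90° wrong during the pick, so the fingers came down closer to the neighbouring things than planned. Comparing before and after pictures showed nothing had moved.

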